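# Put the drone batteries on charge and bin the cracked one

## Task

Before anything goes on charge, push the cracked black battery with the red cross down through the sprung flap of the yellow used-battery box, so that it drops inside and the flap closes. Then stand the three good batteries in their matching charging docks, flat on the dock's floor inside the rim and right side up: the grey one with the orange band in the oblong orange-rimmed dock, the green one in the square green-rimmed dock, the round white one in the round white-rimmed dock. Leave the little blue drone where it stands.

Things in the scene. Friction and masses are not known exactly. Their poses are not given: they have to be found in the camera images.
- bad_center (a point): centre (half-way up) of the cracked battery: upright black square bar 34 x 34 mm, 80 mm tall, 0.2 kg, silver cracks, red band low down and a red cross on top; loose. Its x and y axes are normal to its side faces, z up
- long_center (a point): centre (half-way up) of the long battery: grey block 96 mm along its x, 40 mm along its y, 46 mm tall, 0.24 kg, orange band near its +x end (it may go into its dock either way round); loose
- square_center (a point): centre (half-way up) of the square battery: green cube of 46 mm with a black contact patch on top, 0.15 kg, axes normal to its faces; loose
- round_center (a point): centre (half-way up) of the round battery: upright white cylinder 50 mm across, 46 mm tall, black dot on top and black ring low down, 0.14 kg; loose
- dock_long: oblong charging dock with orange rim, fixed. Origin: centre of its underside, on the table. Pocket 112 mm along its x by 56 mm along its y; black floor 6 mm above the table, rim 5 mm thick with its top 12 mm above the table
- dock_square: square charging dock with green rim, fixed. Origin: centre of its underside, on the table. Pocket 62 x 62 mm along its x and y; black floor 6 mm above the table, rim 5 mm thick with its top 12 mm above the table
- dock_round: round charging dock with white rim, fixed. Origin: centre of its underside, on the table. Pocket 66 mm across; black floor 6 mm above the table, rim 5 mm thick with its top 12 mm above the table
- drop_box: yellow used-battery box, fixed, 120 x 120 mm, 160 mm tall; origin: centre of its underside. In the middle of its flat top is a 70 x 70 mm square opening, sides along the box's x and y, shut by a grey flap flush with the top. The flap is hinged at the opening's -x edge (box frame) and swings down inside; a weak spring (about 0.3 N at its middle) shuts it again. The battery, let go upright with its lower 25 mm or more through the opening, falls in by its own weight
- flap (a joint): flap of the yellow box: 0 shut, grows as it swings down, 1.4 rad fully open
- drone_center (a point): small light-blue four-ducted drone with orange propellers, about 86 x 86 mm and 28 mm tall, loose, among the batteries; the point is at its middle, 11 mm above the table. Not to be moved (a touch that shifts it under 20 mm is forgiven)
Not all that is in view belongs to the job. What is shaped like the dock_round but pink, purple or turquoise is not meant.

How it is judged:
On the way:
1. the cracked battery is inside the yellow box (x of bad_center in the frame of drop_box between -0.056 and 0.056 m and y of bad_center in the frame of drop_box between -0.056 and 0.056 m and z of bad_center in the frame of drop_box between 0 and 0.09 m), for 0.2 s.
At the end, for the whole second after the job is handed in: The cracked battery lies in the yellow box, flap shut (under 0.15 rad); each good battery stands upright on its own dock's floor, centre within 14 mm of the dock's, the long one along its dock (0.25 rad); all at rest; the little drone within 20 mm of its start (all of step 1 and value of joint flap below 0.15 rad and horizontal distance between long_center and dock_long below 0.014 m and z of long_center in the frame of dock_long between 0.024 and 0.032 m and angle between each of long_center, square_center, round_center's own z axis and vertical below 0.08 rad and angle between the x axis of long_center and the x axis of dock_long, either way round below 0.25 rad and horizontal distance between square_center and dock_square below 0.014 m and z of square_center in the frame of dock_square between 0.024 and 0.032 m and horizontal distance between round_center and dock_round below 0.014 m and z of round_center in the frame of dock_round between 0.024 and 0.032 m and linear speed of each of pack_long, pack_square, pack_round, pack_bad below 0.02 m/s and distance of drone_center from where it was at the start of the episode below 0.02 m); the robot touches nothing.
It fails at once if a good battery put on charge before the cracked one is in the box (((horizontal distance between long_center and dock_long below 0.014 m and z of long_center in the frame of dock_long between 0.024 and 0.032 m and angle between long_center's own z axis and vertical below 0.08 rad and angle between the x axis of long_center and the x axis of dock_long, either way round below 0.25 rad) or (horizontal distance between square_center and dock_square below 0.014 m and z of square_center in the frame of dock_square between 0.024 and 0.032 m and angle between square_center's own z axis and vertical below 0.08 rad) or (horizontal distance between round_center and dock_round below 0.014 m and z of round_center in the frame of dock_round between 0.024 and 0.032 m and angle between round_center's own z axis and vertical below 0.08 rad)) and not (x of bad_center in the frame of drop_box between -0.056 and 0.056 m and y of bad_center in the frame of drop_box between -0.056 and 0.056 m and z of bad_center in the frame of drop_box between 0 and 0.09 m)).
It fails at once if the little blue drone is shifted by 20 mm or more (distance of drone_center from where it was at the start of the episode above 0.02 m).
It also fails if it takes over 120 s, if anything falls off the work surface, if the arm or the gripper's body presses on something with over 40 N, if the wrist force passes 120 N, or if a joint passes its speed limit or range.

## Robot

A 6-joint arm with a two-finger parallel gripper is mounted at the origin on the work surface. World frame = base frame: x ahead of the robot, y to its left, z up, the work surface at z = 0. Lengths are in m, angles in rad, forces in N, time in s.
With the tool pointing down it reaches from about 0.275 to 0.75 m from the base axis. Payload 10.2 kg.
Tool frame: the origin (TCP) lies midway between the tips of the shut fingers; the grasp point (between the pads) lies 19 mm behind it; z points along the fingers, y is the direction in which the jaws open and shut (so a half turn about z gives the same grasp; the last joint's range is limited). The gripper opens to 88 mm and grips with 3 to 60 N. Pads are 18 mm wide; open, the fingers measure 123 mm over their backs; the gripper's body (75 mm by 187 mm) begins 45 mm behind the grasp point.
Start: joints at [1.085, 0.313, 1.498, -0, 1.331, -0.223], TCP at [0.136, 0.507, 0.216] pointing down, gripper open.
Joint ranges: [-2.94, 2.94], [-0.97, 2.17], [0.19, 2.56], [-1.23, 4.37], [0.02, 3.11], [-2.88, 2.88]. Speed limits (rad/s): [2.39, 2.39, 3.01, 3.14, 3.14, 3.14].

## Interface

Orientations are given as a unit quaternion [w, x, y, z].
In Python, from workcell import manip gives the robot as it stands.
- The arm moves only by the tool step_arm, never from a script. Its argument "motion" is a list of rows, each a list of 5 numbers: the finger opening in m, from 0 to 0.0881, then the shift along the tool's x, y, z in m, then the turn about the tool's z in rad. In form: [[gripper, tx, ty, tz, yaw], ...]. A call has 1 to 8 rows; each row shifts and turns the commanded pose from where the row before left it, along the tool's axes as they then stand; what a row does not reach is not made up. A row lasts 1/8 s, in which the tool goes at most 62.5 mm and 10.7 degrees, less where a joint would pass 70% of its speed; a pose out of reach is approached as far as the arm can. A call with a gripper value outside its range is refused whole. The fingers move at their own pace and stop on an object; "newtons" is the grip in N (left out, the last holds). Time passes only in rows, so rows that do not move let the fingers close. It gives the time, the measured TCP pose, the force and the opening at its end, in the units of the state.
- manip.read_state(): the state, without advancing time (a new reading comes with each control period).
- manip.camera(name): name is "scene" or "top"; returns (picture, depth): 384x512x3 uint8, blue, green, red; 384x512 float32, m along the optical axis (not along the pixel's ray), 0 where there is no reading.
- manip.calibration(name): a dict with "camera_matrix" (3x3 intrinsics, pixels), "k1" (the pictures are not rectified: a ray, as slopes to the right and down, at radius r is drawn at 1 + k1 r^2 times it, then the intrinsics apply), "cam_to_world" (4x4, takes a point from camera to world coordinates). Camera axes: x right, y down, z forward; pixel columns grow to the right and rows downward; lengths in m; the calibration is good to about 2 mm. A picture is of the moment at which its call begins. calibration takes no time and is no camera call.
- manip.finish_job(): hands the job in, once; it reports no verdict.
The state is a dict: "time_s": time; "joint_positions": joint angles; "qd": joint speeds; "joint_torque": joint torques, N m; "position": TCP position; "tool_rot": TCP orientation; "force": force on the tool from outside, world axes, zero at the start; "wrist_torque": the same for the moment, N m; "opening": finger opening in m.
Only numpy, scipy, OpenCV 4.12 (cv2) and the standard library are available. Lean on these libraries where they do the work, as an engineer would, in place of code of your own. Each camera call takes 0.05 s, during which the arm holds its last target. There are 200 camera calls.

## Working session

There is one attempt and no reset: what is moved stays moved. The work goes in short steps, Python scripts to look and compute and a tool call to move; the robot and the scene stay as the last step left them, time stands still between calls to the robot, and variables do not carry over. Pictures are saved under pics/ and viewed, about 12 in all and at most 16, crops included, and the job is handed in when it is done.

Besides the shell and the picture viewer there is one more tool, called after ">>>" by a JSON object that holds its "fn" and its "kwargs", one argument or row to a line. step_arm: Moves the arm, as the interface text tells. Its arguments: {"type":"object","properties":{"motion":{"type":"array"},"newtons":{"type":"number"}},"required":["motion"]}

```bash
mkdir -p pics; ls
cat > h.py <<'E'
import numpy as np, cv2
from workcell import manip
def shot(n):
    p,d=manip.camera(n); np.save(f'/tmp/{n}_p.npy',p); np.save(f'/tmp/{n}_d.npy',d); return p,d
def load(n): return np.load(f'/tmp/{n}_p.npy'),np.load(f'/tmp/{n}_d.npy')
def rays(n,uv):
    c=manip.calibration(n); K=np.array(c["camera_matrix"],float); T=np.array(c["cam_to_world"])
    D=np.array([c["k1"],0,0,0,0],float)
    q=cv2.undistortPoints(np.array(uv,float).reshape(-1,1,2),K,D)[:,0]
    q=np.c_[q,np.ones(len(q))]
    return T[:3,3],q,q@T[:3,:3].T
def onplane(n,uv,z):
    o,_,r=rays(n,uv); s=(z-o[2])/r[:,2]; return o+s[:,None]*r
def withdepth(n,uv,d):
    o,q,r=rays(n,uv); uv=np.array(uv,int).reshape(-1,2); return o+r*d[uv[:,1],uv[:,0]][:,None]
E
python3 - <<'E'
from h import *
for n in("scene","top"):
    p,d=shot(n); cv2.imwrite(f'pics/{n}1.png',cv2.resize(p,None,fx=1.5,fy=1.5)); c=manip.calibration(n); print(n,c)
print(manip.read_state())
E
```

```text
pics
scene {'camera_matrix': array([[488.44398238,   0.        , 250.40006817],
       [  0.        , 488.44398238, 189.8460251 ],
       [  0.        ,   0.        ,   1.        ]]), 'k1': -0.1502326135724034, 'cam_to_world': array([[-0.81535636,  0.45750857, -0.3547956 ,  1.02697524],
       [ 0.57886122,  0.6554927 , -0.48502475,  0.6256965 ],
       [ 0.01066295, -0.60084543, -0.79929411,  1.16050934],
       [ 0.        ,  0.        ,  0.        ,  1.        ]])}
top {'camera_matrix': array([[404.72752934,   0.        , 252.5307335 ],
       [  0.        , 404.72752934, 190.65026108],
       [  0.        ,   0.        ,   1.        ]]), 'k1': -0.045214128792107317, 'cam_to_world': array([[ 0.015078  , -0.99312076,  0.11611982,  0.43571611],
       [-0.99949653, -0.01821256, -0.02598055,  0.01660492],
       [ 0.02791666, -0.11566962, -0.99289536,  1.39991434],
       [ 0.        ,  0.        ,  0.        ,  1.        ]])}
{'time_s': 0.1, 'joint_positions': array([ 1.08460494e+00,  3.13374642e-01,  1.49835053e+00, -2.31426458e-05,
        1.33100336e+00, -2.23377829e-01]), 'qd': array([ 4.71822735e-04, -1.16337948e-03, -2.83457292e-03,  6.29866503e-05,
       -9.89733745e-04, -2.79165099e-04]), 'joint_torque': array([ 2.36779095e-03, -4.02808034e+01, -2.52648085e+01,  6.94382563e-02,
        3.41738504e-02,  2.30968524e-06]), 'position': array([0.13628308, 0.50674856, 0.21543223]), 'tool_rot': array([-1.86756069e-04,  1.31026172e-01,  9.91378747e-01, -5.36471061e-04]), 'force': array([-0.62571931,  0.50877096, -1.16347178]), 'wrist_torque': array([ 0.02482791,  0.0266819 , -0.00622023]), 'opening': 0.08866498041890006}
```

View pics/scene1.png

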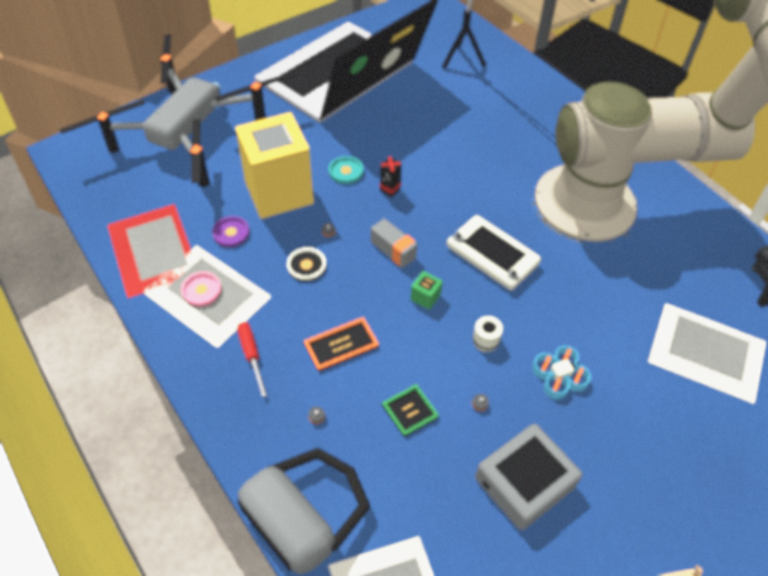

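View pics/top1.png

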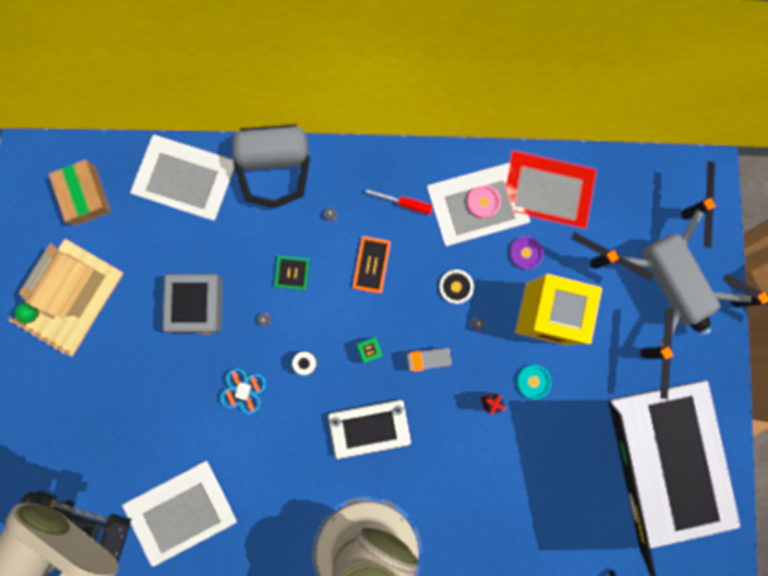

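Candidates in the top view (1.5× pixels):
- **Round docks:** white rim (457,287) is the one. Pink (484,201), purple (526,252) and turquoise (533,381) are decoys.
- **Cracked battery:** black with the red cross (494,403).
- **Long battery:** (430,359).
- **Green cube:** (370,349). The flat green-rimmed (292,272) is its dock.
- **White round battery:** (304,363).
- **Long dock:** (371,264).
- **Box:** (562,311).
- **Drone:** (243,391).

Next I measure them.

```bash
cat > m.py <<'E'
from h import *
# name: px centre in 1.5x top image, top height, half window (px orig)
O={'bad':(494,403,.080,20),'long':(430,359,.046,26),'square':(370,349,.046,18),'round':(304,363,.046,18),
'dock_long':(371,264,.012,32),'dock_square':(292,272,.012,24),'dock_round':(457,287,.012,20),'box':(574,311,.16,45),'drone':(243,391,.022,28)}
def measure(names=O,n='top'):
    p,d=load(n); o,q,r=rays(n,np.stack(np.meshgrid(np.arange(512),np.arange(384)),-1).reshape(-1,2))
    W=(o+r*d.reshape(-1,1)).reshape(384,512,3)
    hsv=cv2.cvtColor(p,cv2.COLOR_BGR2HSV)
    blue=(cv2.inRange(hsv,(100,120,40),(125,255,255))>0)
    for k in names:
        u,v,zt,h=O[k]; u=int(u/1.5); v=int(v/1.5)
        m=np.zeros((384,512),bool); m[v-h:v+h,u-h:u+h]=1
        if zt>.03: m&=(W[...,2]>zt-.012)&(W[...,2]<zt+.02)
        else: m&=~blue
        m=m.astype(np.uint8); c,_=cv2.findContours(m,cv2.RETR_EXTERNAL,cv2.CHAIN_APPROX_NONE)
        c=max(c,key=cv2.contourArea)
        P=onplane(n,c[:,0],zt)[:,:2]
        rc=cv2.minAreaRect((P*1000).astype(np.float32))
        print(k,'z',np.round(np.median(W[...,2][m>0]),4),'cen mm',np.round(rc[0],1),'size',np.round(rc[1],1),'ang',round(rc[2],1),'mean',np.round(P.mean(0)*1000,1))
if __name__=='__main__': measure()
E
python3 m.py
python3 - <<'E'
from h import *
p,d=load('top'); a=p[215:290,140:400]; b=p[150:215,140:400]
cv2.imwrite('pics/crop1.png',cv2.resize(p[155:285,145:405],None,fx=3,fy=3,interpolation=2))
E
```

```text
bad z 0.0811 cen mm [ 338.7 -273. ] size [35.4 35.2] ang 18.5 mean [ 338.6 -273.3]
long z 0.0466 cen mm [ 433.1 -131.8] size [40.6 96.3] ang 7.9 mean [ 433.3 -132. ]
square z 0.0466 cen mm [452.2   0.7] size [45.9 45.5] ang 21.7 mean [451.9   0.7]
round z 0.0463 cen mm [419.8 146.1] size [46.1 46.5] ang 0.9 mean [420.4 145.5]
dock_long z 0.0071 cen mm [649.2  -0.9] size [ 73.2 129.6] ang 80.8 mean [649.   -1.1]
dock_square z 0.0072 cen mm [626.4 182.5] size [77.3 75.6] ang 85.8 mean [626.3 182.6]
dock_round z 0.0074 cen mm [ 602.  -198.3] size [80.8 82.2] ang 45.6 mean [ 601.6 -198.2]
box z 0.1609 cen mm [ 541.7 -407.2] size [122.8 122.1] ang 76.6 mean [ 541.3 -406.8]
drone z 0.0184 cen mm [357.  282.5] size [87.2 84.8] ang 75.0 mean [352.7 279. ]
```

View pics/crop1.png

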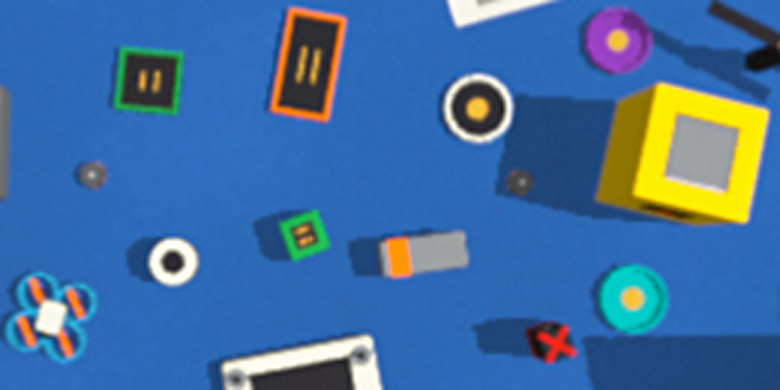

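Sizes match the descriptions: 35 mm bar, 96×40 block, 46 cube, round about 50. The crop confirms the red cross at (551,343), grey with orange band at (424,255), green at (304,235), white at (173,262) and the white-rimmed dock at (478,108). Now a move calculator and a check of the obstacles near the box.

```bash
cat > g.py <<'E'
import sys
from h import *
# usage: g.py x y z psi_deg  (mm; psi = world angle of jaw axis, mod 180)
def now():
    s=manip.read_state(); w,x,y,z=s["tool_rot"]
    yv=np.array([2*(x*y-w*z),1-2*(x*x+z*z)]); return s,np.degrees(np.arctan2(yv[1],yv[0]))
s,psi=now(); j1=s["joint_positions"][0]
print('t',round(s["time_s"],2),'pos',np.round(s["position"]*1000,1),'psi',round(psi,1),'open',round(s["opening"]*1000,1),'F',np.round(s["force"],1),'j6',round(s["joint_positions"][5],2))
if len(sys.argv)>4:
    X,Y,Z,P=map(float,sys.argv[1:5])
    d=(P-psi+90)%180-90
    for dd in (d,d-180*np.sign(d)):
        pf=psi+dd; a=np.radians(pf)
        D=np.array([X,Y])/1000-s["position"][:2]
        tx=D@[np.cos(a+np.pi/2),np.sin(a+np.pi/2)]; ty=D@[np.cos(a),np.sin(a)]
        j6=np.arctan2(Y,X)-a; 
        print('yaw %.4f then tx %.4f ty %.4f tz %.4f  (psi %.1f, j6 %.2f)'%(-np.radians(dd),tx,ty,s["position"][2]-Z/1000,pf,(j6+np.pi)%(2*np.pi)-np.pi))
E
python3 - <<'E'
from h import *
p,d=load('top'); o,q,r=rays('top',np.stack(np.meshgrid(np.arange(512),np.arange(384)),-1).reshape(-1,2))
W=(o+r*d.reshape(-1,1)); W=W[d.reshape(-1)>0]
H,_,_=np.histogram2d(W[:,0],W[:,1],bins=[10,16],range=[[0,1],[-.9,.7]])
for i in range(10):
  print('x%.1f'%(i/10),' '.join('%4d'%(1000*max(W[(W[:,0]//.1==i)&(W[:,1]//.1==j)][:,2],default=0)) for j in range(-9,7)))
E
python3 g.py 400 100 260 18.5; python3 g.py 338.7 -273 260 18.5
```

```text
x0.0   25   26   57  228    9   10    9   18  286  288   16   11    8  347    9    5
x0.1   25   27   28  228    9    9    9   11  244  240    7    8  553  552  531    8
x0.2   25   26   26  227  227   10    8    9   38   42    9    9    9  525  525    9
x0.3   11   26  110  189  227   18   89    9   48   36   48   34   28    7    7   10
x0.4   11   62  110   11  166  166    9   54   54   54   54   19   65   67    8   37
x0.5  110  106  110   10  168  168   22   17   16   17   16   22   68   69   12  144
x0.6  111  108  107  110  165  166   17   19   19   16   17   18   65   65   11  144
x0.7   11  113  102   11  106   20   22   31   32   26   44   44   11    9    8   58
x0.8   11  111   12   13   11   16   24   21   30   23   84   86   81   10    8   58
x0.9   10   12   10   10    9   11   10    9   10   10   90   86   82   11    8    9
t 0.1 pos [136.3 506.7 215.4] psi 74.9 open 88.7 F [-0.6  0.5 -1.2] j6 -0.22
yaw 0.9851 then tx -0.4694 ty 0.1210 tz -0.0446  (psi 18.5, j6 -0.08)
yaw -2.1565 then tx 0.4694 ty -0.1210 tz -0.0446  (psi 198.5, j6 3.06)
t 0.1 pos [136.3 506.7 215.4] psi 74.9 open 88.7 F [-0.6  0.5 -1.2] j6 -0.22
yaw 0.9851 then tx -0.8037 ty -0.0555 tz -0.0446  (psi 18.5, j6 -1.00)
yaw -2.1565 then tx 0.8037 ty 0.0555 tz -0.0446  (psi 198.5, j6 2.14)
```

>>> {"fn": "step_arm", "kwargs": {
  "motion": [
    [0.088,0,0,-0.0075,0.1642],
    [0.088,0,0,-0.0075,0.1642],
    [0.088,0,0,-0.0075,0.1642],
    [0.088,0,0,-0.0075,0.1642],
    [0.088,0,0,-0.0075,0.1642],
    [0.088,0,0,-0.0075,0.1642],
    [0.088,-0.045,0.012,0,0],
    [0.088,-0.045,0.012,0,0]
  ],
  "newtons": 25
}}

```text
time_s: 1.1
position: [0.188, 0.4282, 0.2605]
tool_rot: [0.0, 0.584, 0.812, -0.0]
force: [0.6, -0.6, 0.4]
opening: 0.0877
```

>>> {"fn": "step_arm", "kwargs": {
  "motion": [
    [0.088,-0.05,0.013,0,0],
    [0.088,-0.05,0.013,0,0],
    [0.088,-0.05,0.013,0,0],
    [0.088,-0.05,0.013,0,0],
    [0.088,-0.05,0.013,0,0],
    [0.088,-0.05,0.013,0,0],
    [0.088,-0.05,0.01,0,0],
    [0.088,-0.03,0.005,0,0]
  ]
}}

```text
time_s: 2.1
position: [0.3971, 0.0964, 0.2607]
tool_rot: [-0.0, 0.585, 0.811, -0.0]
force: [0.6, 0.6, 0.4]
opening: 0.0881
```

```bash
python3 g.py 338.7 -273 260 18.5
```

```text
t 2.1 pos [397.1  96.4 260.7] psi 18.4 open 88.1 F [0.6 0.6 0.4] j6 -0.37
yaw -0.0019 then tx -0.3318 ty -0.1726 tz 0.0007  (psi 18.5, j6 -1.00)
yaw 3.1397 then tx 0.3318 ty 0.1726 tz 0.0007  (psi -161.5, j6 2.14)
```

>>> {"fn": "step_arm", "kwargs": {
  "motion": [
    [0.088,-0.0415,-0.0216,0,0],
    [0.088,-0.0415,-0.0216,0,0],
    [0.088,-0.0415,-0.0216,0,0],
    [0.088,-0.0415,-0.0216,0,0],
    [0.088,-0.0415,-0.0216,0,0],
    [0.088,-0.0415,-0.0216,0,0],
    [0.088,-0.0415,-0.0216,0,0],
    [0.088,-0.0413,-0.0214,0,0]
  ]
}}

```text
time_s: 3.1
position: [0.3374, -0.2725, 0.2608]
tool_rot: [-0.0, 0.584, 0.811, 0.0]
force: [-1.0, -0.1, 0.0]
opening: 0.088
```

```bash
python3 g.py 338.7 -273 45 18.5
```

```text
t 3.1 pos [ 337.4 -272.5  260.8] psi 18.5 open 88.0 F [-1.  -0.1  0. ] j6 -1.27
yaw -0.0005 then tx -0.0009 ty 0.0010 tz 0.2158  (psi 18.5, j6 -1.00)
yaw 3.1411 then tx 0.0009 ty -0.0010 tz 0.2158  (psi -161.5, j6 2.14)
```

>>> {"fn": "step_arm", "kwargs": {
  "motion": [
    [0.088,0,0.001,0.04,0],
    [0.088,0,0,0.04,0],
    [0.088,0,0,0.04,0],
    [0.088,0,0,0.04,0],
    [0.088,0,0,0.035,0],
    [0.088,0,0,0.02,0],
    [0.088,0,0,0,0],
    [0.02,0,0,0,0]
  ],
  "newtons": 25
}}

```text
time_s: 4.1
position: [0.3393, -0.2711, 0.0467]
tool_rot: [0.001, 0.584, 0.812, -0.0]
force: [-0.3, 0.9, 0.7]
opening: 0.0801
```

>>> {"fn": "step_arm", "kwargs": {
  "motion": [
    [0.02,0,0,0,0],
    [0.02,0,0,0,0],
    [0.02,0,0,0,0],
    [0.02,0,0,0,0]
  ]
}}

```text
time_s: 4.6
position: [0.339, -0.2708, 0.046]
tool_rot: [0.0, 0.584, 0.812, -0.0]
force: [-0.3, -0.1, -0.3]
opening: 0.0402
```

>>> {"fn": "step_arm", "kwargs": {
  "motion": [
    [0.02,0,0,0,0],
    [0.02,0,0,0,0],
    [0.02,0,0,0,0],
    [0.02,0,0,-0.03,0],
    [0.02,0,0,-0.04,0],
    [0.02,0,0,-0.04,0],
    [0.02,0,0,-0.04,0],
    [0.02,0,0,-0.04,0]
  ]
}}

```text
time_s: 5.6
position: [0.3388, -0.2704, 0.237]
tool_rot: [-0.0, 0.584, 0.812, 0.0]
force: [-0.4, -1.5, -1.6]
opening: 0.0336
```

```bash
python3 g.py 541.7 -407.2 255 -13.4
```

```text
t 5.6 pos [ 338.8 -270.4  237. ] psi 18.5 open 33.6 F [-0.4 -1.5 -1.6] j6 -1.27
yaw 0.5567 then tx -0.0861 ty 0.2291 tz -0.0180  (psi -13.4, j6 -0.41)
yaw -2.5849 then tx 0.0861 ty -0.2291 tz -0.0180  (psi 166.6, j6 2.73)
```

>>> {"fn": "step_arm", "kwargs": {
  "motion": [
    [0.02,0,0,-0.01,0.1392],
    [0.02,0,0,-0.01,0.1392],
    [0.02,0,0,0,0.1392],
    [0.02,0,0,0,0.1391],
    [0.02,-0.0145,0.038,0,0],
    [0.02,-0.0145,0.038,0,0],
    [0.02,-0.0145,0.038,0,0],
    [0.02,-0.0145,0.038,0,0]
  ]
}}

```text
time_s: 6.6
position: [0.4744, -0.3629, 0.2553]
tool_rot: [-0.001, 0.785, 0.62, 0.0]
force: [-0.8, 0.1, -2.3]
opening: 0.0338
```

>>> {"fn": "step_arm", "kwargs": {
  "motion": [
    [0.02,-0.014,0.038,0,0],
    [0.02,-0.014,0.039,0,0],
    [0.02,0,0,0,0]
  ]
}}

```text
time_s: 6.98
position: [0.5428, -0.408, 0.2528]
tool_rot: [-0.002, 0.785, 0.62, -0.0]
force: [-0.2, 0.3, -2.4]
opening: 0.0343
```

```bash
python3 g.py 541.7 -407.2 170 -13.4
python3 - <<'E'
from h import *
p,d=shot('scene'); q=shot('top')[0]
cv2.imwrite('pics/c2.png',np.hstack([cv2.resize(p[40:180,110:270],None,fx=2.4,fy=2.4),cv2.resize(q[140:280,300:460],None,fx=2.4,fy=2.4)]))
E
```

```text
t 6.97 pos [ 542.8 -408.   252.8] psi -13.4 open 34.3 F [-0.2  0.3 -2.4] j6 -0.58
yaw 0.0004 then tx 0.0006 ty -0.0013 tz 0.0828  (psi -13.4, j6 -0.41)
yaw -3.1412 then tx -0.0006 ty 0.0013 tz 0.0828  (psi 166.6, j6 2.73)
```

View pics/c2.png

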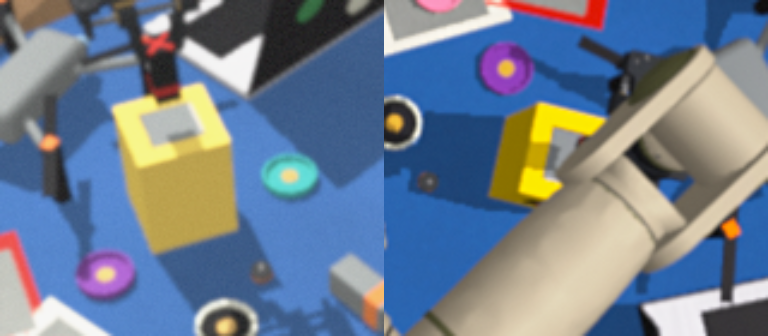

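The left crop shows the bar held upright above the box, red cross at (160,42), its lower end just behind the flap (170,122). Lowering it through.

>>> {"fn": "step_arm", "kwargs": {
  "motion": [
    [0.02,0,-0.001,0.02,0],
    [0.02,0,0,0.02,0],
    [0.02,0,0,0.015,0],
    [0.02,0,0,0.015,0],
    [0.02,0,0,0.012,0],
    [0.02,0,0,0,0],
    [0.02,0,0,0,0],
    [0.02,0,0,0,0]
  ]
}}

```text
time_s: 8.07
position: [0.541, -0.4074, 0.1745]
tool_rot: [0.001, 0.785, 0.62, 0.0]
force: [0.5, -0.1, -1.6]
opening: 0.0338
```

```bash
python3 g.py
python3 - <<'E'
from h import *
p,d=shot('scene')
cv2.imwrite('pics/c3.png',cv2.resize(p[50:160,130:240],None,fx=4,fy=4))
E
```

```text
t 8.07 pos [ 541.  -407.4  174.5] psi -13.4 open 33.8 F [ 0.5 -0.1 -1.6] j6 -0.58
```

View pics/c3.png

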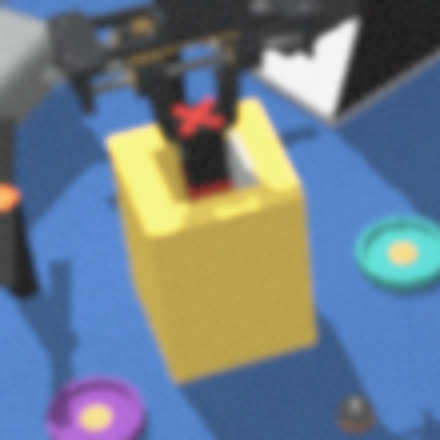

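The bar is in the opening at (205,180), and the flap is swung down on the right at (243,160). A little lower, then release.

>>> {"fn": "step_arm", "kwargs": {
  "motion": [
    [0.02,0,0,0.006,0],
    [0.02,0,0,0,0],
    [0.088,0,0,0,0],
    [0.088,0,0,0,0],
    [0.088,0,0,0,0],
    [0.088,0,0,0,0],
    [0.088,0,0,-0.03,0],
    [0.088,0,0,-0.04,0]
  ]
}}

```text
time_s: 9.12
position: [0.5405, -0.407, 0.238]
tool_rot: [-0.001, 0.785, 0.62, -0.0]
force: [0.0, -0.1, 0.2]
opening: 0.0876
```

>>> {"fn": "step_arm", "kwargs": {
  "motion": [
    [0.088,0,-0.03,-0.02,0],
    [0.088,0,-0.05,0,0],
    [0.088,0,-0.05,0,0],
    [0.088,0,-0.05,0,0]
  ]
}}

```text
time_s: 9.62
position: [0.3642, -0.3649, 0.2581]
tool_rot: [0.0, 0.785, 0.62, -0.0]
force: [0.3, -0.1, 0.1]
opening: 0.088
```

```bash
python3 g.py 433.1 -131.8 200 7.9
python3 - <<'E'
from h import *
p,d=shot('scene'); q=shot('top')[0]
cv2.imwrite('pics/c4.png',np.hstack([cv2.resize(p[50:200,110:270],None,fx=2.4,fy=2.4),cv2.resize(q[140:290,300:460],None,fx=2.4,fy=2.4)]))
E
```

```text
t 9.62 pos [ 364.2 -364.9  258.1] psi -13.4 open 88.0 F [ 0.3 -0.1  0.1] j6 -0.78
yaw -0.3716 then tx 0.2214 ty 0.1003 tz 0.0581  (psi 7.9, j6 -0.43)
yaw 2.7700 then tx -0.2214 ty -0.1003 tz 0.0581  (psi -172.1, j6 2.71)
```

View pics/c4.png

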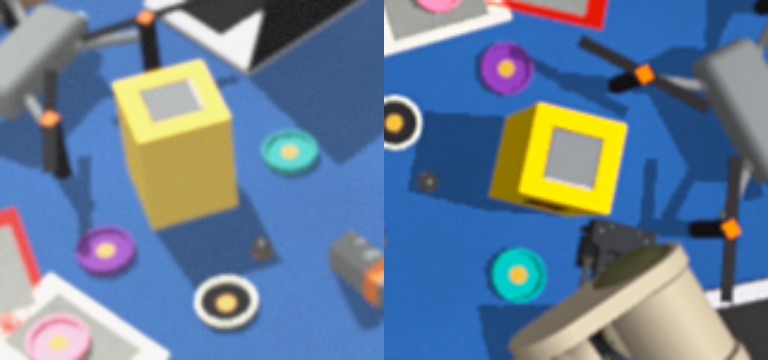

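The box shows its flap shut at both (172,100) and (573,160), and the cracked bar has gone inside. Next is the long battery.

>>> {"fn": "step_arm", "kwargs": {
  "motion": [
    [0.088,0,0,0,-0.1858],
    [0.088,0,0,0,-0.1858],
    [0.088,0.037,0.0167,0,0],
    [0.088,0.037,0.0167,0,0],
    [0.088,0.037,0.0167,0,0],
    [0.088,0.037,0.0167,0,0],
    [0.088,0.037,0.0167,0.025,0],
    [0.088,0.0364,0.0168,0.03,0]
  ]
}}

```text
time_s: 10.72
position: [0.4358, -0.1313, 0.2029]
tool_rot: [0.001, 0.657, 0.754, 0.0]
force: [-0.0, -0.4, -0.3]
opening: 0.088
```

>>> {"fn": "step_arm", "kwargs": {
  "motion": [
    [0.088,0,0,0,0]
  ]
}}

```text
time_s: 10.85
position: [0.4348, -0.1301, 0.2016]
tool_rot: [-0.002, 0.655, 0.755, -0.0]
force: [0.4, -0.9, 0.5]
opening: 0.0881
```

```bash
python3 g.py 433.1 -131.8 16 7.9
python3 - <<'E'
from m import *
shot('top'); measure(['square','round','dock_long','dock_square','dock_round','drone'])
p,_=shot('scene'); cv2.imwrite('pics/c5.png',cv2.resize(p[120:270,180:400],None,fx=3,fy=3))
E
```

```text
t 10.85 pos [ 434.8 -130.1  201.6] psi 8.1 open 88.1 F [ 0.4 -0.9  0.5] j6 -0.69
yaw 0.0033 then tx -0.0014 ty -0.0019 tz 0.1856  (psi 7.9, j6 -0.43)
yaw -3.1383 then tx 0.0014 ty 0.0019 tz 0.1856  (psi 187.9, j6 2.71)
square z 0.0465 cen mm [452.2   0.7] size [45.9 45.5] ang 21.7 mean [451.9   0.7]
round z 0.0465 cen mm [419.8 146.1] size [46.1 46.5] ang 0.9 mean [420.4 145.5]
dock_long z 0.007 cen mm [649.2  -0.9] size [ 73.2 129.6] ang 80.8 mean [649.   -1.1]
dock_square z 0.0071 cen mm [626.4 182.3] size [76.9 75.6] ang 85.8 mean [626.3 182.5]
dock_round z 0.0095 cen mm [ 578.6 -188.3] size [ 83.7 132.6] ang 65.1 mean [ 576.7 -183.5]
drone z 0.0191 cen mm [356.8 281.6] size [83.4 84.1] ang 76.2 mean [355.2 281.9]
```

View pics/c5.png

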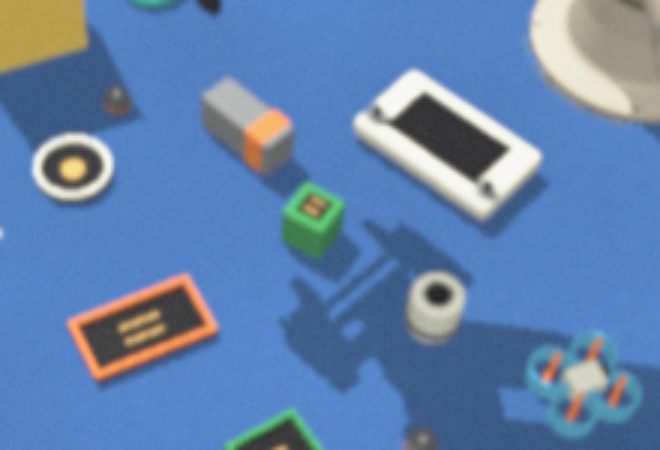

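The crop shows the long battery undisturbed at (247,125), cube at (313,218), round at (436,305) and drone at (585,385). The fingertips are just above the crop's top edge. Descending.

>>> {"fn": "step_arm", "kwargs": {
  "motion": [
    [0.088,-0.001,-0.001,0.04,0],
    [0.088,0,0,0.04,0],
    [0.088,0,0,0.04,0],
    [0.088,0,0,0.035,0],
    [0.088,0,0,0.02,0],
    [0.088,0,0,0.01,0],
    [0.088,0,0,0,0],
    [0.025,0,0,0,0]
  ]
}}

```text
time_s: 11.95
position: [0.4344, -0.1341, 0.0188]
tool_rot: [0.001, 0.657, 0.754, 0.0]
force: [0.2, 0.0, -1.3]
opening: 0.08
```

>>> {"fn": "step_arm", "kwargs": {
  "motion": [
    [0.025,0,0,0,0],
    [0.025,0,0,0,0],
    [0.025,0,0,0,0],
    [0.025,0,0,0,0],
    [0.025,0,0,0,0],
    [0.025,0,0,-0.03,0],
    [0.025,0,0,-0.03,0],
    [0.025,0,0,-0.04,0]
  ]
}}

```text
time_s: 12.95
position: [0.4333, -0.1332, 0.1183]
tool_rot: [-0.001, 0.657, 0.754, -0.0]
force: [0.7, -0.8, -2.3]
opening: 0.0397
```

```bash
python3 g.py 649.2 -0.9 110 80.8
```

```text
t 12.95 pos [ 433.3 -133.2  118.3] psi 7.9 open 39.7 F [ 0.7 -0.8 -2.3] j6 -0.7
yaw -1.2726 then tx -0.1920 ty 0.1652 tz 0.0083  (psi 80.8, j6 -1.41)
yaw 1.8690 then tx 0.1920 ty -0.1652 tz 0.0083  (psi -99.2, j6 1.73)
```

>>> {"fn": "step_arm", "kwargs": {
  "motion": [
    [0.025,0,0,0,-0.159],
    [0.025,0,0,0,-0.159],
    [0.025,0,0,0,-0.159],
    [0.025,0,0,0,-0.159],
    [0.025,0,0,0,-0.159],
    [0.025,0,0,0,-0.159],
    [0.025,0,0,0,-0.159],
    [0.025,0,0,0,-0.1596]
  ]
}}

```text
time_s: 13.95
position: [0.4337, -0.1334, 0.1176]
tool_rot: [-0.0, 0.078, 0.997, 0.0]
force: [-0.9, 1.1, -2.5]
opening: 0.0396
```

>>> {"fn": "step_arm", "kwargs": {
  "motion": [
    [0.025,-0.032,0.0275,0,0],
    [0.025,-0.032,0.0275,0,0],
    [0.025,-0.032,0.0275,0,0],
    [0.025,-0.032,0.0275,0,0],
    [0.025,-0.032,0.0275,0,0],
    [0.025,-0.0334,0.0275,0,0],
    [0.025,0,0,0,0]
  ]
}}

```text
time_s: 14.82
position: [0.6521, 0.0, 0.1165]
tool_rot: [-0.0, 0.079, 0.997, 0.0]
force: [0.1, -0.1, -2.3]
opening: 0.0398
```

```bash
python3 g.py 650.5 -1.1 25 80.8
```

```text
t 14.82 pos [652.1   0.  116.5] psi 80.9 open 39.8 F [ 0.1 -0.1 -2.3] j6 -1.59
yaw 0.0022 then tx 0.0014 ty -0.0014 tz 0.0915  (psi 80.8, j6 -1.41)
yaw -3.1394 then tx -0.0014 ty 0.0014 tz 0.0915  (psi 260.8, j6 1.73)
```

>>> {"fn": "step_arm", "kwargs": {
  "motion": [
    [0.025,0.001,-0.001,0.03,0],
    [0.025,0,0,0.03,0],
    [0.025,0,0,0.015,0],
    [0.025,0,0,0.01,0],
    [0.025,0,0,0.006,0],
    [0.025,0,0,0,0],
    [0.025,0,0,0,0]
  ]
}}

```text
time_s: 15.7
position: [0.6504, -0.0025, 0.0277]
tool_rot: [0.001, 0.08, 0.997, -0.0]
force: [-0.5, 1.0, -1.3]
opening: 0.04
```

```bash
python3 g.py 650.5 -1.1 25 80.8
python3 - <<'E'
from h import *
p,_=shot('scene'); cv2.imwrite('pics/c6.png',cv2.resize(p[150:270,170:310],None,fx=4,fy=4))
E
```

```text
t 15.7 pos [650.4  -2.5  27.7] psi 80.8 open 40.0 F [-0.5  1.  -1.3] j6 -1.59
yaw 0.0001 then tx 0.0001 ty 0.0014 tz 0.0027  (psi 80.8, j6 -1.41)
yaw -3.1415 then tx -0.0001 ty -0.0014 tz 0.0027  (psi 260.8, j6 1.73)
```

View pics/c6.png

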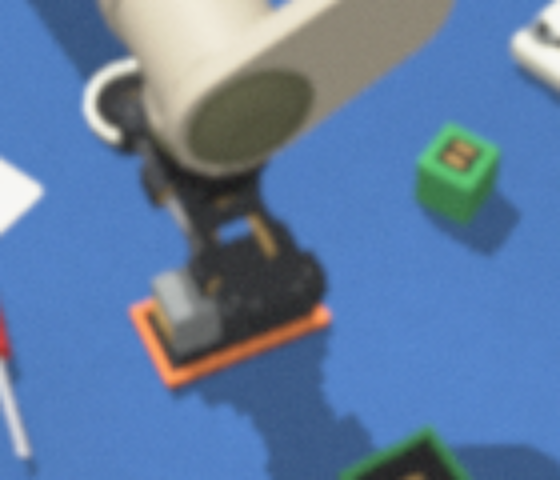

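The block sits within the orange rim (end at (190,320), rim corner at (175,380)). Lowering a couple of mm, then release.

>>> {"fn": "step_arm", "kwargs": {
  "motion": [
    [0.025,0,0.001,0.002,0],
    [0.025,0,0,0,0],
    [0.07,0,0,0,0],
    [0.07,0,0,0,0],
    [0.07,0,0,0,0],
    [0.07,0,0,-0.03,0],
    [0.07,0,0,-0.04,0],
    [0.088,0,0,-0.05,0]
  ]
}}

```text
time_s: 16.75
position: [0.6497, -0.0014, 0.1456]
tool_rot: [-0.001, 0.08, 0.997, 0.0]
force: [0.4, 0.0, 0.6]
opening: 0.0781
```

```bash
python3 g.py 452.2 0.7 150 111.7; python3 g.py 452.2 0.7 150 21.7
```

```text
t 16.75 pos [649.7  -1.4 145.6] psi 80.8 open 78.1 F [0.4 0.  0.6] j6 -1.59
yaw -0.5393 then tx 0.1827 ty 0.0749 tz -0.0044  (psi 111.7, j6 -1.95)
yaw 2.6023 then tx -0.1827 ty -0.0749 tz -0.0044  (psi -68.3, j6 1.19)
t 16.75 pos [649.7  -1.4 145.6] psi 80.8 open 78.1 F [0.4 0.  0.6] j6 -1.59
yaw 1.0315 then tx 0.0749 ty -0.1827 tz -0.0044  (psi 21.7, j6 -0.38)
yaw -2.1101 then tx -0.0749 ty 0.1827 tz -0.0044  (psi 201.7, j6 2.76)
```

>>> {"fn": "step_arm", "kwargs": {
  "motion": [
    [0.088,0,0,0,-0.1348],
    [0.088,0,0,0,-0.1348],
    [0.088,0,0,0,-0.1348],
    [0.088,0,0,0,-0.1349],
    [0.088,0.0457,0.0187,0,0],
    [0.088,0.0457,0.0187,0,0],
    [0.088,0.0457,0.0187,0,0],
    [0.088,0.0456,0.0188,0,0]
  ]
}}

```text
time_s: 17.75
position: [0.4511, 0.0007, 0.145]
tool_rot: [0.0, -0.188, 0.982, -0.0]
force: [0.2, -0.7, -1.4]
opening: 0.0883
```

>>> {"fn": "step_arm", "kwargs": {
  "motion": [
    [0.088,0,0,0,0]
  ]
}}

```text
time_s: 17.88
position: [0.4504, 0.001, 0.1452]
tool_rot: [-0.0, -0.188, 0.982, 0.0]
force: [0.2, -0.5, 1.0]
opening: 0.0875
```

```bash
python3 g.py 452.2 0.7 16 111.7
python3 - <<'E'
from m import *
shot('top'); O['longp']=(371,264,.052,36); measure(['longp'])
p,_=shot('scene'); cv2.imwrite('pics/c7.png',cv2.resize(p[130:280,170:370],None,fx=3.5,fy=3.5))
E
```

```text
t 17.88 pos [450.4   1.  145.2] psi 111.7 open 87.5 F [ 0.2 -0.5  1. ] j6 -2.21
yaw -0.0002 then tx -0.0016 ty -0.0009 tz 0.1292  (psi 111.7, j6 -1.95)
yaw 3.1413 then tx 0.0016 ty 0.0009 tz 0.1292  (psi -68.3, j6 1.19)
longp z 0.0526 cen mm [647.9  -3.7] size [40.3 96.4] ang 81.5 mean [647.9  -3.9]
```

View pics/c7.png

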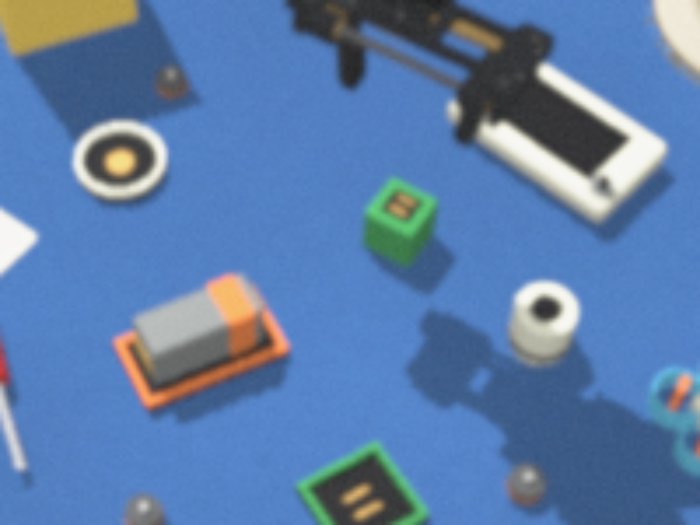

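The long battery lies flat in its dock at (200,330). It is about 3 mm off centre, its top is at 52.6 mm (52 expected), and the angle is within 1°. Now the cube.

>>> {"fn": "step_arm", "kwargs": {
  "motion": [
    [0.088,-0.001,0,0.03,0],
    [0.088,0,0,0.03,0],
    [0.088,0,0,0.03,0],
    [0.088,0,0,0.025,0],
    [0.088,0,0,0.014,0],
    [0.088,0,0,0,0],
    [0.03,0,0,0,0],
    [0.03,0,0,0,0]
  ]
}}

```text
time_s: 18.98
position: [0.4542, 0.0008, 0.0167]
tool_rot: [0.001, -0.188, 0.982, -0.0]
force: [0.6, 0.9, 0.2]
opening: 0.0698
```

>>> {"fn": "step_arm", "kwargs": {
  "motion": [
    [0.03,0,0,0,0],
    [0.03,0,0,0,0],
    [0.03,0,0,0,0],
    [0.03,0,0,0,0],
    [0.03,0,0,0,0],
    [0.03,0,0,-0.03,0],
    [0.03,0,0,-0.03,0],
    [0.03,0,0,-0.04,0]
  ]
}}

```text
time_s: 19.98
position: [0.4531, 0.0009, 0.1163]
tool_rot: [-0.001, -0.188, 0.982, 0.0]
force: [0.5, -0.2, -0.6]
opening: 0.0453
```

```bash
python3 g.py 626.4 182.5 110 85.8
```

```text
t 19.98 pos [453.1   0.9 116.3] psi 111.7 open 45.3 F [ 0.5 -0.2 -0.6] j6 -2.21
yaw 0.4520 then tx -0.1596 ty 0.1938 tz 0.0063  (psi 85.8, j6 -1.21)
yaw -2.6895 then tx 0.1596 ty -0.1938 tz 0.0063  (psi 265.8, j6 1.93)
```

>>> {"fn": "step_arm", "kwargs": {
  "motion": [
    [0.03,0,0,0,0.1507],
    [0.03,0,0,0,0.1507],
    [0.03,0,0,0,0.1506],
    [0.03,-0.032,0.0388,0,0],
    [0.03,-0.032,0.0388,0,0],
    [0.03,-0.032,0.0388,0,0],
    [0.03,-0.032,0.0388,0,0],
    [0.03,-0.0316,0.0386,0,0]
  ]
}}

```text
time_s: 20.98
position: [0.6279, 0.1836, 0.1153]
tool_rot: [-0.0, 0.037, 0.999, -0.0]
force: [1.6, -0.8, -0.9]
opening: 0.0452
```

>>> {"fn": "step_arm", "kwargs": {
  "motion": [
    [0.03,0,0,0.02,0],
    [0.03,0,0,0.01,0],
    [0.03,0,0,0,0]
  ]
}}

```text
time_s: 21.35
position: [0.6264, 0.1821, 0.0851]
tool_rot: [-0.001, 0.037, 0.999, -0.0]
force: [-0.1, 0.8, -1.3]
opening: 0.0462
```

```bash
python3 g.py 626.4 182.5 24.5 85.8
```

```text
t 21.35 pos [626.4 182.1  85.1] psi 85.8 open 46.2 F [-0.1  0.8 -1.3] j6 -1.39
yaw -0.0004 then tx 0.0000 ty 0.0004 tz 0.0606  (psi 85.8, j6 -1.21)
yaw 3.1412 then tx -0.0000 ty -0.0004 tz 0.0606  (psi -94.2, j6 1.93)
```

>>> {"fn": "step_arm", "kwargs": {
  "motion": [
    [0.03,0,0,0.025,0],
    [0.03,0,0,0.02,0],
    [0.03,0,0,0.01,0],
    [0.03,0,0,0.005,0],
    [0.03,0,0,0.001,0],
    [0.03,0,0,0,0],
    [0.03,0,0,0,0]
  ]
}}

```text
time_s: 22.22
position: [0.6272, 0.1826, 0.0255]
tool_rot: [0.0, 0.037, 0.999, 0.0]
force: [-0.1, 0.7, -1.4]
opening: 0.0456
```

>>> {"fn": "step_arm", "kwargs": {
  "motion": [
    [0.07,0,0,0,0],
    [0.07,0,0,0,0],
    [0.07,0,0,0,0],
    [0.07,0,0,-0.03,0],
    [0.07,0,0,-0.04,0],
    [0.088,0,0,-0.05,0]
  ]
}}

```text
time_s: 22.98
position: [0.6265, 0.1825, 0.1456]
tool_rot: [-0.001, 0.037, 0.999, -0.0]
force: [0.4, -0.1, 0.2]
opening: 0.0779
```

```bash
for a in 90 60 30; do python3 g.py 419.8 146.1 150 $a; done
```

```text
t 22.98 pos [626.5 182.5 145.6] psi 85.8 open 77.9 F [ 0.4 -0.1  0.2] j6 -1.39
yaw -0.0732 then tx 0.2067 ty -0.0364 tz -0.0044  (psi 90.0, j6 -1.24)
yaw 3.0684 then tx -0.2067 ty 0.0364 tz -0.0044  (psi -90.0, j6 1.91)
t 22.98 pos [626.5 182.5 145.6] psi 85.8 open 77.9 F [ 0.4 -0.1  0.2] j6 -1.39
yaw 0.4504 then tx 0.1608 ty -0.1349 tz -0.0044  (psi 60.0, j6 -0.71)
yaw -2.6912 then tx -0.1608 ty 0.1349 tz -0.0044  (psi 240.0, j6 2.43)
t 22.98 pos [626.5 182.5 145.6] psi 85.8 open 77.9 F [ 0.4 -0.1  0.2] j6 -1.39
yaw 0.9740 then tx 0.0718 ty -0.1972 tz -0.0044  (psi 30.0, j6 -0.19)
yaw -2.1676 then tx -0.0718 ty 0.1972 tz -0.0044  (psi 210.0, j6 2.95)
```

>>> {"fn": "step_arm", "kwargs": {
  "motion": [
    [0.088,0,0,0,0.1624],
    [0.088,0,0,0,0.1624],
    [0.088,0,0,0,0.1623],
    [0.088,0,0,0,0.1623],
    [0.088,0,0,0,0.1623],
    [0.088,0,0,0,0.1623],
    [0.088,0.0144,-0.0394,0,0],
    [0.088,0.0144,-0.0394,0,0]
  ]
}}

```text
time_s: 23.98
position: [0.5432, 0.1679, 0.1447]
tool_rot: [-0.0, 0.5, 0.866, -0.0]
force: [-0.0, 0.3, -0.1]
opening: 0.0879
```

>>> {"fn": "step_arm", "kwargs": {
  "motion": [
    [0.088,0.0144,-0.0394,0,0],
    [0.088,0.0143,-0.0395,0,0],
    [0.088,0.0143,-0.0395,0,0],
    [0.088,0,0,0,0]
  ]
}}

```text
time_s: 24.48
position: [0.4185, 0.1461, 0.1453]
tool_rot: [-0.0, 0.5, 0.866, -0.0]
force: [-0.1, -0.2, 0.4]
opening: 0.0881
```

```bash
python3 g.py 419.8 146.1 16 30
python3 - <<'E'
from m import *
shot('top'); O['sqp']=(292,272,.052,30); measure(['sqp'])
p,_=shot('scene'); cv2.imwrite('pics/c8.png',cv2.resize(p[150:310,190:410],None,fx=3,fy=3))
E
```

```text
t 24.48 pos [418.5 146.1 145.3] psi 30.0 open 88.1 F [-0.1 -0.2  0.4] j6 -0.45
yaw 0.0002 then tx -0.0006 ty 0.0011 tz 0.1293  (psi 30.0, j6 -0.19)
yaw -3.1414 then tx 0.0006 ty -0.0011 tz 0.1293  (psi 210.0, j6 2.95)
sqp z 0.0515 cen mm [625.9 179.9] size [47.  47.2] ang 85.7 mean [625.8 180. ]
```

View pics/c8.png

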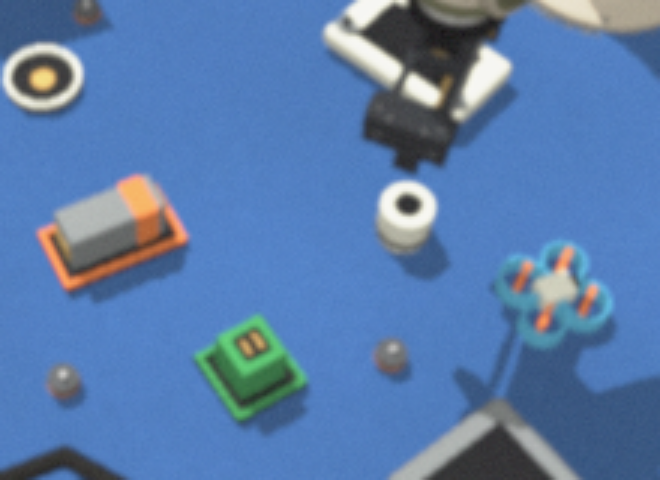

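The cube stands in the green dock at (250,360), 2.6 mm off, top at 51.5 mm (52 expected). The drone is untouched at (555,292), and the round one waits at (406,215).

>>> {"fn": "step_arm", "kwargs": {
  "motion": [
    [0.088,0,0,0.03,0],
    [0.088,0,0,0.03,0],
    [0.088,0,0,0.03,0],
    [0.088,0,0,0.025,0],
    [0.088,0,0,0.014,0],
    [0.088,0,0,0,0],
    [0.035,0,0,0,0],
    [0.035,0,0,0,0]
  ]
}}

```text
time_s: 25.58
position: [0.4209, 0.1462, 0.0167]
tool_rot: [0.001, 0.5, 0.866, 0.0]
force: [-0.5, 0.1, -0.6]
opening: 0.07
```

>>> {"fn": "step_arm", "kwargs": {
  "motion": [
    [0.035,0,0,0,0],
    [0.035,0,0,0,0],
    [0.035,0,0,0,0],
    [0.035,0,0,0,0],
    [0.035,0,0,0,0],
    [0.035,0,0,-0.03,0],
    [0.035,0,0,-0.03,0],
    [0.035,0,0,-0.04,0]
  ]
}}

```text
time_s: 26.58
position: [0.4196, 0.1461, 0.1162]
tool_rot: [-0.001, 0.5, 0.866, -0.001]
force: [0.2, 0.2, -1.9]
opening: 0.0489
```

```bash
python3 g.py 602 -198.3 110 -10
```

```text
t 26.57 pos [419.6 146.1 116.2] psi 30.0 open 48.9 F [ 0.2  0.2 -1.9] j6 -0.45
yaw 0.6980 then tx -0.3075 ty 0.2394 tz 0.0062  (psi -10.0, j6 -0.14)
yaw -2.4436 then tx 0.3075 ty -0.2394 tz 0.0062  (psi 170.0, j6 3.00)
```

>>> {"fn": "step_arm", "kwargs": {
  "motion": [
    [0.035,0,0,0,0.1396],
    [0.035,0,0,0,0.1396],
    [0.035,0,0,0,0.1396],
    [0.035,0,0,0,0.1396],
    [0.035,0,0,0,0.1396],
    [0.035,-0.0384,0.0299,0,0],
    [0.035,-0.0384,0.0299,0,0],
    [0.035,-0.0384,0.0299,0,0]
  ]
}}

```text
time_s: 27.58
position: [0.489, 0.0158, 0.1155]
tool_rot: [-0.0, 0.766, 0.643, -0.0]
force: [0.1, 0.8, -1.0]
opening: 0.0492
```

>>> {"fn": "step_arm", "kwargs": {
  "motion": [
    [0.035,-0.0384,0.0299,0,0],
    [0.035,-0.0384,0.0299,0,0],
    [0.035,-0.0384,0.0299,0,0],
    [0.035,-0.0384,0.03,0,0],
    [0.035,-0.0387,0.03,0,0],
    [0.035,0,0,0.02,0],
    [0.035,0,0,0.01,0],
    [0.035,0,0,0,0]
  ]
}}

```text
time_s: 28.58
position: [0.6022, -0.1975, 0.0851]
tool_rot: [-0.001, 0.766, 0.643, -0.0]
force: [-0.2, -0.4, -1.5]
opening: 0.0491
```

```bash
python3 g.py 602 -198.3 24 -10
```

```text
t 28.57 pos [ 602.2 -197.5   85.1] psi -10.0 open 49.1 F [-0.2 -0.4 -1.5] j6 -0.33
yaw 0.0007 then tx -0.0008 ty -0.0001 tz 0.0611  (psi -10.0, j6 -0.14)
yaw -3.1409 then tx 0.0008 ty 0.0001 tz 0.0611  (psi 170.0, j6 3.00)
```

>>> {"fn": "step_arm", "kwargs": {
  "motion": [
    [0.035,0,0,0.025,0],
    [0.035,0,0,0.02,0],
    [0.035,0,0,0.01,0],
    [0.035,0,0,0.005,0],
    [0.035,0,0,0.001,0],
    [0.035,0,0,0,0],
    [0.035,0,0,0,0]
  ]
}}

```text
time_s: 29.45
position: [0.6029, -0.1983, 0.0254]
tool_rot: [0.0, 0.766, 0.643, 0.0]
force: [-0.3, 0.4, -0.6]
opening: 0.0488
```

>>> {"fn": "step_arm", "kwargs": {
  "motion": [
    [0.075,0,0,0,0],
    [0.075,0,0,0,0],
    [0.075,0,0,0,0],
    [0.075,0,0,-0.03,0],
    [0.075,0,0,-0.04,0],
    [0.088,0,0,-0.05,0],
    [0.088,0,0,-0.05,0],
    [0.088,0,0,-0.03,0]
  ]
}}

```text
time_s: 30.45
position: [0.603, -0.1984, 0.2279]
tool_rot: [0.002, 0.766, 0.643, 0.001]
force: [-0.5, -0.2, -0.1]
opening: 0.0884
```

>>> {"fn": "step_arm", "kwargs": {
  "motion": [
    [0.088,0.05,-0.04,0,0],
    [0.088,0.05,-0.04,0,0],
    [0.088,0.05,-0.04,0,0],
    [0.088,0.05,-0.04,0,0],
    [0.088,0,0,0,0],
    [0.088,0,0,0,0]
  ]
}}

```text
time_s: 31.2
position: [0.4831, 0.0208, 0.2252]
tool_rot: [0.0, 0.766, 0.643, 0.0]
force: [-0.1, 0.2, 0.6]
opening: 0.0882
```

```bash
python3 g.py
python3 - <<'E'
from m import *
p,_=shot('top'); O['sqp']=(292,272,.052,30);O['longp']=(371,264,.052,36);O['rdp']=(457,287,.052,28); measure(['longp','sqp','rdp','box','drone'])
s,_=shot('scene'); cv2.imwrite('pics/c9.png',cv2.resize(s[60:290,130:410],None,fx=2.6,fy=2.6))
cv2.imwrite('pics/c10.png',cv2.resize(p[150:280,140:405],None,fx=2.8,fy=2.8))
E
```

```text
t 31.2 pos [483.1  20.8 225.2] psi -10.0 open 88.2 F [-0.1  0.2  0.6] j6 -0.03
longp z 0.0521 cen mm [656.7  -5.3] size [40.3 78.6] ang 81.1 mean [656.   -4.9]
sqp z 0.0523 cen mm [626.2 179.7] size [47.3 46.5] ang 85.7 mean [625.9 179.9]
rdp z 0.0525 cen mm [ 604.  -197.2] size [47.6 48.5] ang 45.5 mean [ 604.3 -197.3]
box z 0.1607 cen mm [ 541.8 -407. ] size [122.7 122.2] ang 76.9 mean [ 541.1 -406.5]
drone z 0.018 cen mm [356.6 283. ] size [86.3 84.2] ang 77.2 mean [355.1 279.3]
```

View pics/c9.png

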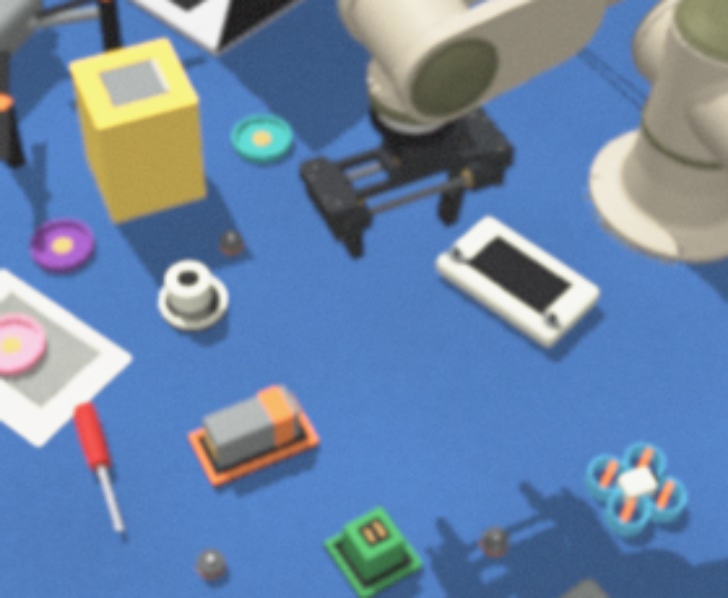

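View pics/c10.png

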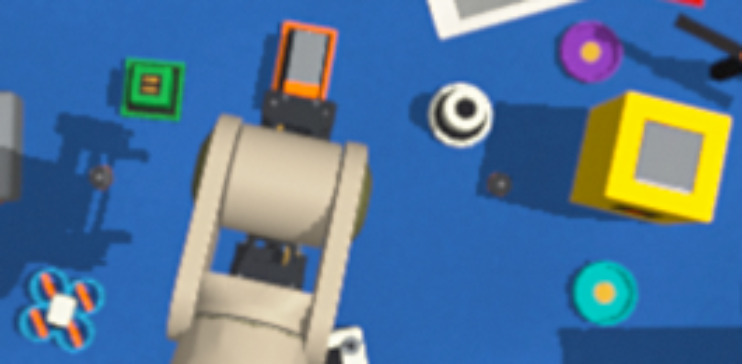

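Everything is in place. Round battery in the white dock (188,292), long in the orange (255,430), cube in the green (373,545), flap shut (133,82), drone still at (637,485). The arm is clear at z = 0.225. Handing in.

```bash
python3 -c "
from workcell import manip
print(manip.finish_job(), manip.read_state()['time_s'])"
```

```text
the job is handed in; nothing more can be done
the job is handed in; nothing more can be done
```

I handed the job in at about 31 s. The cracked battery went down through the flap first. Then the long, square and round batteries went into their matching docks.

Last checks from the cameras (finish_job itself gives no verdict):

| Item | Distance from dock centre | Top height (52 mm expected) | Notes |
|---|---|---|---|
| Long battery | about 3 mm | 52.6 mm | within 1° of its dock |
| Square battery | about 3 mm | 52.3 mm | standing in the green dock |
| Round battery | about 2 mm | 52.5 mm | standing in the white-rimmed dock |

- **Box:** the flap looked shut in both views. The cracked battery was no longer visible outside the box, but I could not see inside it.
- **Drone:** it measured within about 1 mm of its start position.
- **Arm:** it was clear of everything, open, at 0.225 m.
- **One check that disagreed:** in the final top view the gripper hid part of the long battery, so that reading (78.6 mm long, centre about 9 mm off) is not usable. The long battery's figures above are from the earlier clear view, and the final side view still showed it seated.

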